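# Park the desk caddy in its taped bay

### The job

Take the little wooden caddy by its push handle and roll it forward, straight ahead at first until both front swivel castors trail straight behind their pivots, then steer it into the taped three-sided bay, front end towards the closed end. Leave it parked in the middle of the bay and square with it, with the castors still trailing straight, and let go; keep it rolling on the table, never lifted.

Things in the scene. Friction and masses are not known exactly. Their poses are not given: they have to be found in the camera images.
- caddy_grip (a point): Middle of the caddy's push handle: a level wooden sleeve 16 mm thick, 72 mm long, 142 mm above the table, turning freely on a rod between two posts 92 mm apart. Grasp across its thickness. Axes: x forward (across the sleeve), y left, z up. Caddy: wooden tray 200 x 130 mm, 0.9 kg, deck 50 mm up, loose tape roll aboard; its middle lies 75 mm ahead of the handle, its two fixed wheels right under it.
- castor_l (a joint): Swivel of the front left castor, rad, anticlockwise from above positive, no stops; pivot 137 mm ahead of the handle, wheel 32 mm. 0: wheel trails straight behind its pivot (by 18 mm), as it does once the caddy has rolled some 60 mm straight forward. At the start it stands askew by 1 to 2.2. The caddy rolls easily, with under 1 N.
- castor_r (a joint): The same for the front right castor, askew by -1 to -2.2 at the start.
- bay_mid (a point): Middle of the parking bay: a U of pale paper tape 12 mm wide, flat on the table, inside 145 mm wide, 215 mm long, open at the short end where the caddy drives in. x points from the open to the closed end, y left, z up. A well parked caddy has its x along this x and its middle over this point, so its handle 75 mm behind it (-x).

How it is judged:
By the outcome, as a careful person would: the job done as asked, in the order asked, and still so for the second after the job is handed in, with the robot touching nothing.
It also fails if it takes over 45 s, if anything falls off the work surface, if the arm or the gripper's body presses on something with over 40 N, if the wrist force passes 120 N, or if a joint passes its speed limit or range.

### The arm

A 6-joint arm with a two-finger parallel gripper is mounted at the origin on a cart in front of the work surface, level with it; the furniture and walls round the work are solid. World frame = base frame: x ahead of the robot, y to its left, z up, the work surface at z = 0. Lengths are in m, angles in rad, forces in N, time in s.
With the tool pointing down it reaches from about 0.375 to 0.9 m from the base axis. Payload 3.1 kg.
Tool frame: the origin (TCP) lies at the very end of the fingers, on their centre line; the grasp point (between the pads) lies 19 mm behind it; x points along the fingers, y is the direction in which the jaws open and shut, and the axes are right-handed (so a half turn about x gives the same grasp; the last joint's range is limited). The gripper opens to 85 mm and grips with 20 to 120 N. Pads are 22 mm wide; open, the fingers measure 114 mm over their backs; the gripper's body (76 mm by 85 mm) begins 54 mm behind the grasp point. The pads swing forward as they close: fully open they stand 13 mm farther back than shut.
Start: joints at [1.022, 0.527, 1.433, -0, 1.181, -0.178], TCP at [0.226, 0.583, 0.231] pointing down, gripper open.
Joint ranges: [-3.08, 3.08], [-0.75, 2.2], [0.22, 2.44], [-1.43, 4.57], [0, 2.65], [-2.85, 2.85]. Speed limits (rad/s): [2.79, 2.79, 3.14, 3.14, 3.14, 3.14].

### API

Orientations are given as a unit quaternion [x, y, z, w].
In Python, from station import sense, snapshot, camera_model, sign_off gives the robot as it stands.
- The arm moves only by the tool step_arm, never from a script. Its argument "increments" is one flat list of numbers, 5 for each row, row after row: the shift along the tool's x, y, z in units of 60 mm (1.0 is 60 mm), then the turn about the tool's x in units of 5 degrees (1.0 is 5 degrees), then the closure, from 0 (fully open) to 1 (shut). A call has exactly 5 rows; each row is the pose to reach, as a shift and turn from the pose measured when the call began, along the tool's axes at that moment; what a row does not reach only later rows make up. A row lasts 1/8 s, in which the tool goes at most 62.5 mm and 10.7 degrees, less where a joint would pass 70% of its speed; a pose out of reach is approached as far as the arm can. A call with a gripper value outside its range is refused whole. The fingers move at their own pace and stop on an object; "grip_force" is the grip in N (left out, the last holds). Time passes only in rows, so rows that repeat a pose let the fingers close, or fill a call up. It gives the time, the measured TCP pose, the force and the opening at its end, in the units of the state.
- sense(): the state, without advancing time (a new reading comes with each control period).
- snapshot(name): name is "scene" or "side" or "wrist"; returns the picture (420x560x3 uint8, blue, green, red); there is no depth.
- camera_model(name): a dict with "vertical_fov" (degrees; the focal length in pixels is half the picture's height over the tangent of half this angle, whatever the lens; pixels are square), "cx", "cy" (the principal point, pixels), "R" (3x3) and "t" (3): a world point X has camera coordinates R X + t. Camera axes: x right, y down, z forward; pixel columns grow to the right and rows downward; lengths in m; the calibration is good to about 2 mm. A picture is of the moment at which its call begins: read the wrist's pose just before it. camera_model takes no time and is no camera call; for the wrist camera it gives the pose at the moment of the call.
- sign_off(): hands the job in, once; it reports no verdict.
The state is a dict: "t": time; "q": joint angles; "qd": joint speeds; "tau": joint torques, N m; "tcp_pos": TCP position; "tool_rot": TCP orientation; "force": force on the tool from outside, world axes, zero at the start; "ft_torque": the same for the moment, N m; "finger_gap": opening from 0.0 (shut) to 1.0 (fully open).
Only numpy, scipy, OpenCV 4.12 (cv2) and the standard library are available. Lean on these libraries where they do the work, as an engineer would, in place of code of your own. Each camera call takes 0.05 s, during which the arm holds its last target. There are 200 camera calls.

## Working session

There is one attempt and no reset: what is moved stays moved. The work goes in short steps, Python scripts to look and compute and a tool call to move; the robot and the scene stay as the last step left them, time stands still between calls to the robot, and variables do not carry over. Pictures are saved under pics/ and viewed, about 8 in all and at most 12, crops included, and the job is handed in when it is done.

Besides the shell and the picture viewer there is one more tool, called by a JSON object that holds its "fn" and its "kwargs". step_arm: Moves the arm, as the interface text tells. Its arguments: {"type":"object","properties":{"increments":{"type":"array","items":{"type":"number"}},"grip_force":{"type":"number"}},"required":["increments"]}

```bash
mkdir -p pics
python3 - <<'E'
from station import *
import cv2,numpy as np
s=sense();print(s['t'],s['tcp_pos'],s['tool_rot'],s['finger_gap'])
ims=[]
for n in['scene','side','wrist']:
    m=camera_model(n);print(n,m)
    im=snapshot(n);cv2.imwrite(f'pics/{n}0.png',im)
E
```

```text
0.0 [0.22547979 0.58214132 0.23032801] [ 0.12928621  0.69533814 -0.13072633  0.69476656] 1.0005097579365627
scene {'vertical_fov': 54.18564840357164, 'cx': 281.4610285339532, 'cy': 211.20137249836654, 'R': array([[ 0.78089558, -0.62463575, -0.00568188],
       [-0.4528526 , -0.55982682, -0.69391531],
       [ 0.43026344,  0.54444845, -0.72003421]]), 't': array([-0.42259809,  0.29280598,  0.75004107])}
side {'vertical_fov': 50.719215779593576, 'cx': 275.5271864771517, 'cy': 210.02596332433532, 'R': array([[ 0.95872921, -0.28358812,  0.02039783],
       [-0.0952808 , -0.38805277, -0.91669876],
       [ 0.26788032,  0.87692236, -0.39905803]]), 't': array([-0.53720873,  0.13942242,  0.89120265])}
wrist {'vertical_fov': 70.87387332555296, 'cx': 284.14783351780994, 'cy': 209.07517978962562, 'R': array([[ 0.36245156,  0.93199695, -0.00324749],
       [ 0.88871945, -0.34456731,  0.30240885],
       [ 0.28072515, -0.11249467, -0.95317278]]), 't': array([-0.62389102, -0.03911241,  0.3815204 ])}
```

View pics/scene0.png

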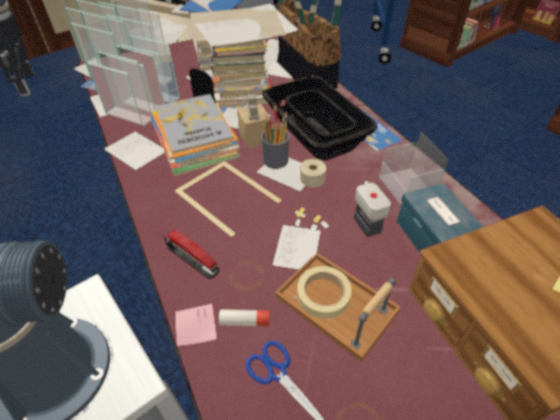

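View pics/side0.png

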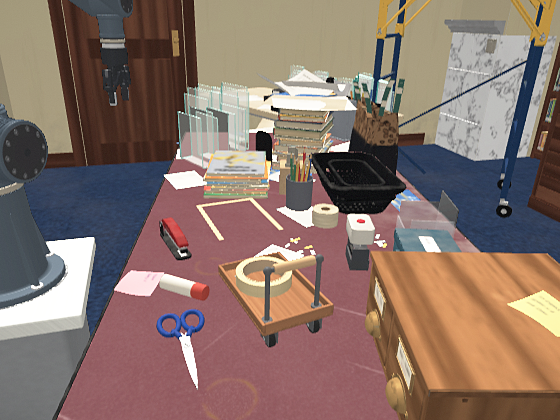

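The scene view shows the caddy at about (337,303) with its handle at (377,300). The bay has closed corners at (178,190) and (225,165) and its open end towards the caddy. I'll enlarge crops to get exact points.

Run:
```python
import cv2,numpy as np
a=cv2.imread('pics/scene0.png');b=cv2.imread('pics/side0.png')
f=lambda im,x,y,w,h:cv2.resize(im[y:y+h,x:x+w],(400,300),interpolation=cv2.INTER_CUBIC)
cv2.imwrite('pics/crop.png',np.vstack([np.hstack([f(a,270,250,136,102),f(a,165,150,136,102)]),np.hstack([f(b,215,245,136,102),f(b,185,170,136,102)])]))
```

```text
(no output)
```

View pics/crop.png

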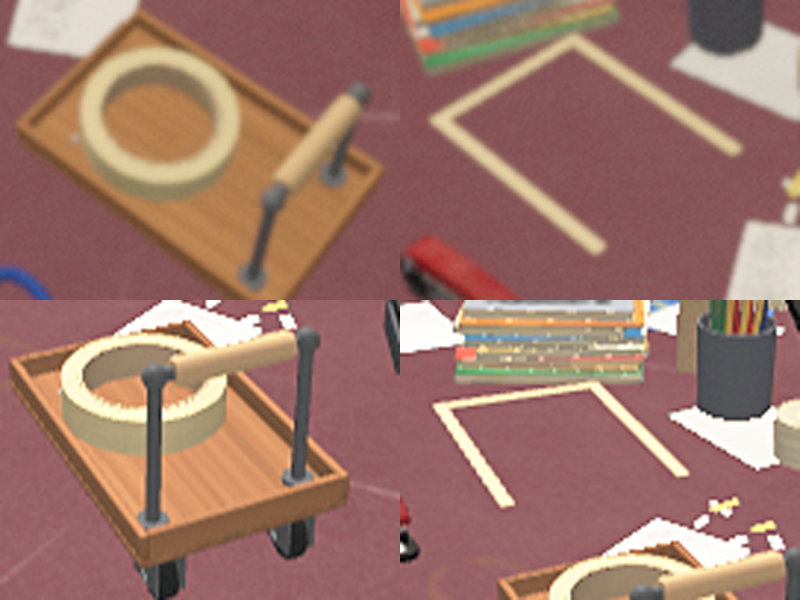

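```bash
cat > h.py <<'E'
import cv2,numpy as np
from station import *
def K(m,H=420):
    return H/2/np.tan(np.radians(m['vertical_fov']/2))
def cast(m,uv,z):
    uv=np.atleast_2d(np.array(uv,float));f=K(m)
    d=np.c_[(uv[:,0]-m['cx'])/f,(uv[:,1]-m['cy'])/f,np.ones(len(uv))]@m['R']
    c=-m['R'].T@m['t'];s=(z-c[2])/d[:,2]
    return c+d*s[:,None]
def tape(m,im,roi):
    x,y,w,h=roi;hsv=cv2.cvtColor(im,cv2.COLOR_BGR2HSV)
    k=cv2.inRange(hsv,(12,40,150),(40,160,255));o=np.zeros_like(k);o[y:y+h,x:x+w]=k[y:y+h,x:x+w]
    n,l,st,_=cv2.connectedComponentsWithStats(o);i=1+np.argmax(st[1:,4]);
    v,u=np.where(l==i);P=cast(m,np.c_[u,v],0)
    return P,cv2.minAreaRect((P[:,:2]*1000).astype(np.float32))
E
python3 - <<'E'
from h import *
r=136/400
S=camera_model('scene');D=camera_model('side')
for n,m,roi in(('scene',S,(165,155,130,90)),('side',D,(190,190,100,55))):
    P,R=tape(m,cv2.imread(f'pics/{n}0.png'),roi);print(n,len(P),R,cv2.boxPoints(R).round().tolist())
def p(m,q,off,crop,z): return cast(m,[(np.array(a)-crop)*r+off for a in q],z).round(4)
k=p(S,[(272,197),(359,93)],(270,250),(0,0),.142);print(k,k.mean(0))
k=p(D,[(155,374),(308,341)],(215,245),(0,300),.142);print(k,k.mean(0))
print('posts',p(S,[(253,278),(335,178)],(270,250),(0,0),.05),p(D,[(153,522),(298,479)],(215,245),(0,300),.05))
print('front corners',p(S,[(20,128),(138,12),(380,165)],(270,250),(0,0),.06), p(D,[(12,365),(190,322),(348,474)],(215,245),(0,300),.06))
print(p(S,[(432,120),(574,35),(600,250),(740,150)],(165,150),(400,0),0))
print(p(D,[(434,405),(600,382),(510,506),(686,474)],(185,170),(400,300),0))
E
```

```text
scene 1036 ((509.3387145996094, 188.8801727294922), (175.67019653320312, 234.7308349609375), 6.822484016418457) [[408.0, 295.0], [436.0, 62.0], [610.0, 83.0], [583.0, 316.0]]
side 382 ((516.6238403320312, 228.31072998046875), (235.0320587158203, 235.30210876464844), 76.4738998413086) [[375.0, 142.0], [604.0, 87.0], [658.0, 315.0], [430.0, 370.0]]
[[ 0.4511 -0.3242  0.142 ]
 [ 0.5409 -0.3089  0.142 ]] [ 0.496   -0.31655  0.142  ]
[[ 0.4497 -0.3219  0.142 ]
 [ 0.5393 -0.3098  0.142 ]] [ 0.4945  -0.31585  0.142  ]
posts [[ 0.4501 -0.3265  0.05  ]
 [ 0.5404 -0.3118  0.05  ]] [[ 0.4493 -0.3238  0.05  ]
 [ 0.54   -0.3074  0.05  ]]
front corners [[ 0.4019 -0.1603  0.06  ]
 [ 0.5266 -0.1375  0.06  ]
 [ 0.5641 -0.3263  0.06  ]] [[ 0.4011 -0.1584  0.06  ]
 [ 0.5284 -0.1326  0.06  ]
 [ 0.5635 -0.3231  0.06  ]]
[[0.4127 0.2853 0.    ]
 [0.5775 0.3058 0.    ]
 [0.444  0.0629 0.    ]
 [0.6036 0.0816 0.    ]]
[[0.4126 0.2896 0.    ]
 [0.582  0.3095 0.    ]
 [0.4458 0.0637 0.    ]
 [0.6035 0.0856 0.    ]]
```

```bash
cat >> h.py <<'E'
from scipy.spatial.transform import Rotation as Ro
def inc(s,pos,head,sgn=1):
    "increments (units) from state s to TCP pos, tool y along heading (deg) * sgn"
    R=Ro.from_quat(s['tool_rot']).as_matrix();d=R.T@(np.array(pos)-s['tcp_pos'])/.06
    h=np.radians(head);v=R.T@np.array([np.cos(h)*sgn,np.sin(h)*sgn,0])
    return np.r_[d,np.degrees(np.arctan2(v[2],v[1]))/5].round(3)
E
python3 - <<'E'
from h import *
s=sense();print(Ro.from_quat(s['tool_rot']).as_matrix().round(3),s['q'])
for sg in(1,-1):
  print(inc(s,(.42,.1,.25),100,sg),inc(s,(.495,-.316,.23),100,sg))
S=camera_model('scene')
for n,uv in dict(bits=[(300,213),(297,222),(318,217),(323,225),(295,207)],stapler=[(167,237),(215,270)],paperclutter=[(278,262),(320,262)],cup=[(275,163)],books=[(235,163),(178,168)],gluestick=[(220,318),(268,318)],blk=[(370,230)],roll=[(313,183)]).items(): print(n,cast(S,uv,0)[:,:2].round(3).tolist())
E
```

```text
[[-0.001  0.361  0.932]
 [-0.001  0.932 -0.361]
 [-1.    -0.002 -0.   ]] [ 1.02248463e+00  5.28253219e-01  1.43361730e+00 -7.46381394e-06
  1.18142559e+00 -1.78514002e-01]
[-0.315 -6.324  5.926 -6.238] [  0.027 -12.336   9.598  -6.238]
[-0.315 -6.324  5.926 29.762] [ 2.7000e-02 -1.2336e+01  9.5980e+00  2.9762e+01]
bits [[0.615, 0.018], [0.589, -0.001], [0.64, -0.021], [0.632, -0.048], [0.618, 0.042]]
stapler [[0.319, 0.156], [0.356, 0.003]]
paperclutter [[0.478, -0.067], [0.551, -0.126]]
cup [[0.687, 0.211]]
books [[0.599, 0.282], [0.462, 0.365]]
gluestick [[0.301, -0.103], [0.376, -0.163]]
blk [[0.708, -0.131]]
roll [[0.714, 0.081]]
```

{"fn": "step_arm", "kwargs": {"increments": [-0.1,-0.7,0.7,-1,0,-0.15,-1.4,1.35,-1.5,0,-0.2,-2.1,2.0,-2,0,-0.25,-2.8,2.65,-2.5,0,-0.3,-3.5,3.3,-3,0]}}

```text
t: 0.78
tcp_pos: [0.3347, 0.3133, 0.2489]
tool_rot: [0.037, 0.706, -0.038, 0.706]
force: [1.0, -0.0, 0.0]
finger_gap: 0.999
```

{"fn": "step_arm", "kwargs": {"increments": [-0.1,-0.7,0.7,-0.5,0,-0.1,-1.4,1.35,-1,0,-0.1,-2.1,2.0,-1.5,0,-0.1,-2.8,2.6,-2,0,0,-3.5,3.1,-3,0]}}

```text
t: 1.4
tcp_pos: [0.4989, 0.0829, 0.2494]
tool_rot: [-0.056, 0.705, 0.055, 0.705]
force: [0.1, 1.0, -0.1]
finger_gap: 0.998
```

Run:
```python
from h import *
s=sense();print(s['t'],s['tcp_pos'],s['q'],inc(s,(.495,-.316,.225),100))
# path plan
from scipy.optimize import minimize
bits=np.array([[0.615, 0.018], [0.589, -0.001], [0.64, -0.021], [0.632, -0.048], [0.618, 0.042]])
p0=np.array([.495,-.316]);h0=np.radians(100);p1=np.array([.520,.1056]);h1=np.radians(97)
u=lambda a:np.array([np.cos(a),np.sin(a)])
from scipy.interpolate import BPoly
for L0 in(.08,.1):
 for L1 in(.05,.06,.07):
  for T in(.22,.3,.38):
   a=p0+L0*u(h0);b=p1-L1*u(h1)
   P=BPoly.from_derivatives([0,1],[[a,T*u(h0),0*a],[b,T*u(h1),0*b]])
   t=np.linspace(0,1,201);X=P(t);V=P(t,1);A=P(t,2);H=np.arctan2(V[:,1],V[:,0]);k=(V[:,0]*A[:,1]-V[:,1]*A[:,0])/np.linalg.norm(V,axis=1)**3
   F=np.c_[np.cos(H),np.sin(H)];N=np.c_[F[:,1],-F[:,0]]
   tr=X+.128*F+.06*N;d=min(np.linalg.norm(tr-q,axis=1).min() for q in bits)
   tr2=X+.06*N;d2=min(np.linalg.norm(tr2-q,axis=1).min() for q in bits)
   print(L0,L1,T,'kmax',abs(k).max().round(1),'hmin',np.degrees(H.min()).round(1),'clear',d.round(3),d2.round(3))
```

```text
1.4 [0.49891016 0.08294983 0.24939057] [-5.57111772e-02  3.43620729e-01  1.70599215e+00 -1.51368323e-03
  1.09083261e+00 -1.78359073e+00] [ 0.416 -6.556 -1.109 -0.192]
0.08 0.05 0.22 kmax 6.8 hmin 72.6 clear 0.003 0.003
0.08 0.05 0.3 kmax 6.1 hmin 67.0 clear 0.002 0.001
0.08 0.05 0.38 kmax 8.2 hmin 58.9 clear 0.006 0.001
0.08 0.06 0.22 kmax 7.0 hmin 71.3 clear 0.008 0.001
0.08 0.06 0.3 kmax 6.7 hmin 65.2 clear 0.002 0.001
0.08 0.06 0.38 kmax 9.4 hmin 56.1 clear 0.007 0.003
0.08 0.07 0.22 kmax 7.4 hmin 70.0 clear 0.004 0.001
0.08 0.07 0.3 kmax 7.3 hmin 63.2 clear 0.004 0.003
0.08 0.07 0.38 kmax 10.8 hmin 53.1 clear 0.007 0.003
0.1 0.05 0.22 kmax 7.4 hmin 69.7 clear 0.003 0.003
0.1 0.05 0.3 kmax 7.3 hmin 62.9 clear 0.001 0.001
0.1 0.05 0.38 kmax 10.8 hmin 52.7 clear 0.01 0.001
0.1 0.06 0.22 kmax 7.8 hmin 68.2 clear 0.005 0.001
0.1 0.06 0.3 kmax 8.1 hmin 60.6 clear 0.006 0.001
0.1 0.06 0.38 kmax 12.5 hmin 49.3 clear 0.007 0.003
0.1 0.07 0.22 kmax 8.2 hmin 66.5 clear 0.0 0.001
0.1 0.07 0.3 kmax 9.0 hmin 58.1 clear 0.008 0.003
0.1 0.07 0.38 kmax 14.7 hmin 45.4 clear 0.0 0.003
```

Run:
```python
from h import *
m=camera_model('wrist');im=snapshot('wrist');cv2.imwrite('pics/w1.png',im);np.save('w1.npy',m,allow_pickle=True)
print(-m['R'].T@m['t'],m['R'])
```

```text
[0.42259341 0.07147583 0.39231738] [[-0.15606354  0.98774304 -0.00280408]
 [ 0.94122772  0.14957386  0.30284985]
 [ 0.29955725  0.04462454 -0.95303416]]
```

View pics/w1.png

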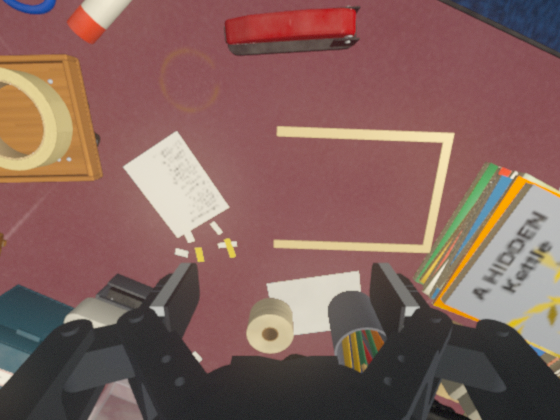

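The wrist view shows the bay clearly: closed corners at (453,133) and (430,250), open ends at (277,131) and (274,245). The "bits" at (181–230, 228–255) are flat page flags beside a flat receipt. I'll refine the bay from this view.

Run:
```python
from h import *
m=np.load('w1.npy',allow_pickle=True).item();im=cv2.imread('pics/w1.png')
P,R=tape(m,im,(268,115,195,145));print(len(P),R,cv2.boxPoints(R).round(1).tolist())
# line fits of the three arms (z=0)
hsv=cv2.cvtColor(im,cv2.COLOR_BGR2HSV);k=cv2.inRange(hsv,(12,40,150),(40,160,255))
for n,(x,y,w,h) in dict(left=(280,120,150,22),right=(280,234,140,22),end=(425,145,32,90)).items():
    v,u=np.where(k[y:y+h,x:x+w]);Q=cast(m,np.c_[u+x,v+y],0)[:,:2].astype(np.float32)
    vx,vy,cx,cy=cv2.fitLine(Q,cv2.DIST_L2,0,.01,.01).ravel();print(n,len(Q),np.degrees(np.arctan2(vy,vx)).round(2)%180,(cx.round(4),cy.round(4)))
print(cast(m,[(277,131),(274,245),(217,228),(187,237),(228,247),(200,255)],0).round(3))
```

```text
4340 ((507.7445373535156, 186.58984375), (171.54237365722656, 229.8397674560547), 6.863162994384766) [[408.8999938964844, 290.3999938964844], [436.29998779296875, 62.20000076293945], [606.5999755859375, 82.69999694824219], [579.2000122070312, 310.8999938964844]]
left 1615 96.87 (np.float32(0.4309), np.float32(0.1636))
right 1238 96.9 (np.float32(0.5863), np.float32(0.1926))
end 920 7.11 (np.float32(0.4855), np.float32(0.2924))
[[ 0.443  0.064  0.   ]
 [ 0.602  0.084  0.   ]
 [ 0.589 -0.     0.   ]
 [ 0.61  -0.042  0.   ]
 [ 0.616  0.018  0.   ]
 [ 0.635 -0.021  0.   ]]
```

{"fn": "step_arm", "kwargs": {"increments": [0.1,-1.0,-0.2,0,0,0.2,-2.0,-0.4,0,0,0.3,-3.0,-0.6,0,0,0.35,-4.0,-0.8,-0.1,0,0.4,-5.0,-1.0,-0.2,0]}}

```text
t: 2.08
tcp_pos: [0.4898, -0.2283, 0.2262]
tool_rot: [-0.064, 0.703, 0.059, 0.706]
force: [1.1, 1.3, 0.1]
finger_gap: 1.0
```

Run:
```python
from h import *
s=sense();print(s['t'],s['tcp_pos'],s['q'],inc(s,(.495,-.316,.225),100))
m=camera_model('wrist');im=snapshot('wrist');cv2.imwrite('pics/w2.png',im);np.save('w2.npy',m,allow_pickle=True)
```

```text
2.075 [ 0.48976393 -0.22827159  0.22623351] [-0.64176009  0.41810574  1.65511364 -0.002623    1.06206143 -2.38544478] [ 0.029 -1.455 -0.167 -0.004]
```

View pics/w2.png

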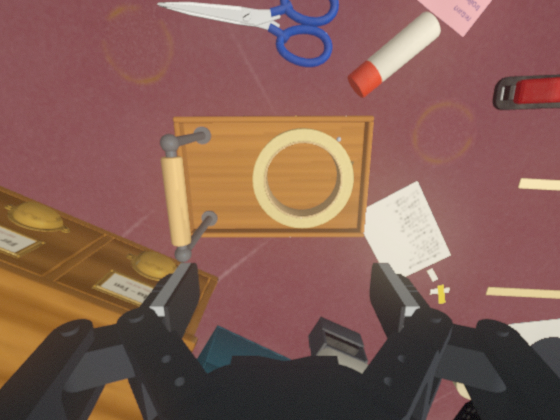

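Run:
```python
from h import *
m=np.load('w2.npy',allow_pickle=True).item();S=camera_model('scene');D=camera_model('side')
k=cast(m,[(170,144),(183.5,256)],.142);print(k.round(4),k.mean(0).round(4));d=k[1]-k[0];print('len',np.linalg.norm(d),'head',np.degrees(np.arctan2(d[1],d[0]))+90)
e=cast(m,[(176,118),(373,118),(365,237)],.062);print(e.round(4));
d=e[1]-e[0];print('side head',np.degrees(np.arctan2(d[1],d[0])));d=e[2]-e[1];print('front head',np.degrees(np.arctan2(d[1],d[0]))+90)
def Pm(m):
    f=K(m);return np.array([[f,0,m['cx']],[0,f,m['cy']],[0,0,1]])@np.c_[m['R'],m['t']]
X=cv2.triangulatePoints(Pm(m),Pm(D),np.array([[216.],[281]]),np.array([[372.],[255]]));print('cab corner',(X[:3]/X[3]).ravel())
```

```text
[[ 0.4493 -0.3235  0.142 ]
 [ 0.5415 -0.3069  0.142 ]] [ 0.4954 -0.3152  0.142 ]
len 0.09374040809101282 head 100.20878428431185
[[ 0.4353 -0.3483  0.062 ]
 [ 0.4016 -0.1553  0.062 ]
 [ 0.527  -0.1306  0.062 ]]
side head 99.9211793338
front head 101.13801416022787
cab corner [ 0.62813335 -0.28947915  0.11365515]
```

{"fn": "step_arm", "kwargs": {"increments": [0,-0.75,-0.1,0,0,0,-1.45,-0.17,0,0,0,-1.45,-0.17,0,0,0.6,-1.45,-0.17,0,0,1.2,-1.45,-0.17,0,0]}}

```text
t: 2.75
tcp_pos: [0.4957, -0.3242, 0.1551]
tool_rot: [-0.065, 0.703, 0.055, 0.706]
force: [0.3, 0.3, -0.5]
finger_gap: 0.999
```

Run:
```python
from h import *
s=sense();print(s['t'],s['tcp_pos'],s['force'],inc(s,(.4952,-.3155,.123),100.2))
```

```text
2.75 [ 0.4957172  -0.32422881  0.15505565] [ 0.29888937  0.31491071 -0.54040695] [ 0.532  0.153  0.014 -0.088]
```

{"fn": "step_arm", "kwargs": {"increments": [0.3,0.15,0,0,0,0.53,0.15,0,0,0,0.53,0.15,0,0,0,0.53,0.15,0,0,0,0.53,0.15,0,0,0]}}

```text
t: 3.38
tcp_pos: [0.495, -0.3164, 0.1241]
tool_rot: [-0.066, 0.702, 0.054, 0.707]
force: [-1.0, -0.0, 0.0]
finger_gap: 1.0
```

Run:
```python
from h import *
s=sense();print(s['t'],s['tcp_pos'],s['force'],Ro.from_quat(s['tool_rot']).as_matrix().round(3).tolist(),inc(s,(.4952,-.3155,.123),100.2))
```

```text
3.375 [ 0.49496759 -0.31643939  0.12414173] [-0.97002972 -0.00763866  0.00476033] [[0.008, -0.169, 0.986], [-0.015, 0.985, 0.169], [-1.0, -0.016, 0.005]] [ 0.019  0.015  0.006 -0.09 ]
```

{"fn": "step_arm", "kwargs": {"increments": [0,0,0,0,0.5,0,0,0,0,1,0,0,0,0,1,0,0,0,0,1,0,0,0,0,1], "grip_force": 40}}

```text
t: 4.0
tcp_pos: [0.495, -0.3165, 0.1243]
tool_rot: [-0.066, 0.702, 0.054, 0.707]
force: [-0.2, -0.4, 1.5]
finger_gap: 0.168
```

```bash
cat >> h.py <<'E'
from scipy.interpolate import BPoly
u=lambda a:np.array([np.cos(np.radians(a)),np.sin(np.radians(a))])
P1=np.array([.5181,.1056]);H1=97.
def plan(p0,h0,L0,L1,T=.24):
    "list of (s,x,y,heading) every ~1 mm: straight, quintic, straight"
    a=p0+L0*u(h0);b=P1-L1*u(H1)
    B=BPoly.from_derivatives([0,1],[[a,T*u(h0),0*a],[b,T*u(H1),0*b]])
    t=np.linspace(0,1,300)
    X=np.r_[p0+np.linspace(0,L0,100)[:-1,None]*u(h0),B(t),b+np.linspace(0,L1,80)[1:,None]*u(H1)]
    V=B(t,1);H=np.r_[np.full(99,h0),np.degrees(np.arctan2(V[:,1],V[:,0])),np.full(79,H1)]
    s=np.r_[0,np.cumsum(np.linalg.norm(np.diff(X,axis=0),axis=1))]
    return s,X,H
E
python3 - <<'E'
from h import *
s=sense();print(s['t'],s['tcp_pos'],s['force'],s['ft_torque'],s['finger_gap'])
for d in(.03,.06,.09,.1):
    print(d,inc(s,np.r_[s['tcp_pos'][:2]+d*u(100.2),s['tcp_pos'][2]],100.2))
E
```

```text
4.0 [ 0.49499899 -0.31648371  0.12427555] [-0.24267802 -0.4129623   1.45461086] [0.0196987  0.0552362  0.00616801] 0.1680137700206264
0.03 [-0.008  0.5   -0.004 -0.089]
0.06 [-0.017  1.    -0.008 -0.089]
0.09 [-0.025  1.5   -0.012 -0.089]
0.1 [-0.028  1.666 -0.013 -0.089]
```

{"fn": "step_arm", "kwargs": {"increments": [0,0.2,0,0,1,-0.01,0.5,0,0,1,-0.01,0.85,0,0,1,-0.02,1.2,-0.01,0,1,-0.02,1.5,-0.01,0,1]}}

```text
t: 4.62
tcp_pos: [0.4789, -0.226, 0.1243]
tool_rot: [-0.066, 0.702, 0.055, 0.707]
force: [0.7, -1.9, 3.9]
finger_gap: 0.17
```

Run:
```python
from h import *
s=sense();print(s['t'],s['tcp_pos'],s['force'],s['ft_torque'],s['finger_gap'])
m=camera_model('side');im=snapshot('side')
w=camera_model('wrist');iw=snapshot('wrist');np.save('w3.npy',w,allow_pickle=True);cv2.imwrite('pics/w3.png',iw)
cv2.imwrite('pics/c3.png',np.vstack([cv2.resize(im[170:380,190:390],(600,300+0))[:300],cv2.resize(iw,(600,300))]))
R=Ro.from_quat(s['tool_rot']).as_matrix();h=np.degrees(np.arctan2(R[1,1],R[0,1]));print('head',h)
for L0,L1,T in((.02,.06,.2),(.02,.06,.25),(.02,.07,.22)):
    S,X,H=plan(s['tcp_pos'][:2],h,L0,L1,T);k=np.gradient(np.radians(H),S)
    print(L0,L1,T,S[-1],'kmax',abs(k).max(),H.min())
```

```text
4.625 [ 0.47888958 -0.22597706  0.12426539] [ 0.71346092 -1.87873833  3.94127083] [-0.36166061  0.02405868 -0.04683027] 0.1698707185675565
head 99.79840144340743
0.02 0.06 0.2 0.34119950326993764 kmax 8.575921773868231 68.32852009066059
0.02 0.06 0.25 0.3430585861833416 kmax 7.971076076620875 63.93145646590214
0.02 0.07 0.22 0.3428781384233374 kmax 8.65591955728405 64.83947805813808
```

View pics/c3.png

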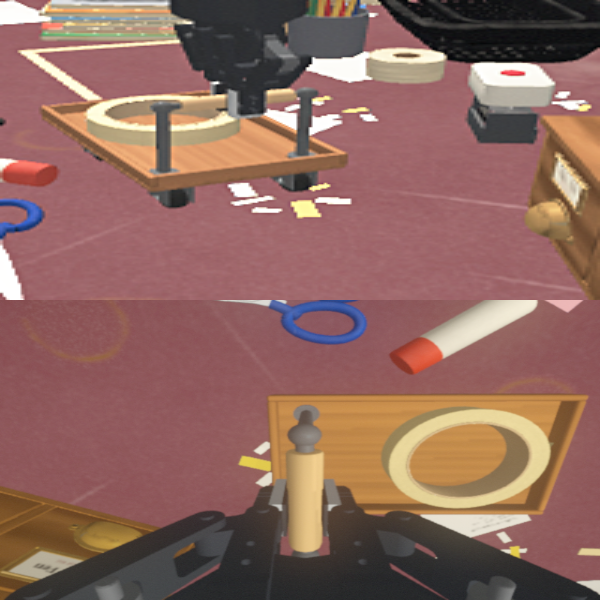

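The castors should be trailing now after about 91 mm of straight rolling. The side view shows the caddy on its wheels, with the grip on the sleeve. Next is the S-curve.

```bash
cat >> h.py <<'E'
def rows(S,X,H,s0,st,n,ds,z=.1243):
    "rows for n calls from path length s0, assuming each call starts where the previous ends"
    p=st
    for c in range(n):
        for i in range(5):
            q=min(s0+ds*(i+1),S[-1]);xy=[np.interp(q,S,X[:,j]) for j in(0,1)];h=np.interp(q,S,H)
            print(inc(p,(*xy,z),h).round(2).tolist(),end=' ')
        print(' | s',round(q,3),np.round(xy,3),h.round(1))
        R=Ro.from_quat(p['tool_rot']).as_matrix();h0=np.arctan2(R[1,1],R[0,1])
        p=dict(tcp_pos=np.r_[xy,z],tool_rot=(Ro.from_rotvec([0,0,np.radians(h)-h0])*Ro.from_quat(p['tool_rot'])).as_quat());s0=q
E
python3 - <<'E'
from h import *
s=sense()
pl=plan(s['tcp_pos'][:2],99.8,.02,.06,.22);np.savez('plan.npz',S=pl[0],X=pl[1],H=pl[2])
rows(*pl,0,s,6,pl[0][-1]/30)
E
```

```text
[-0.0, 0.19, 0.0, 0.01] [-0.01, 0.38, 0.0, 0.03] [-0.01, 0.57, 0.0, 0.49] [-0.01, 0.76, 0.02, 1.38] [-0.01, 0.94, 0.05, 2.43]  | s 0.057 [ 0.472 -0.168] 87.7
[-0.0, 0.19, 0.01, 1.04] [-0.0, 0.38, 0.03, 1.94] [-0.01, 0.56, 0.07, 2.68] [-0.01, 0.74, 0.12, 3.26] [-0.01, 0.92, 0.18, 3.69]  | s 0.113 [ 0.485 -0.113] 69.2
[-0.0, 0.19, 0.0, 0.3] [-0.0, 0.38, 0.01, 0.5] [-0.01, 0.57, 0.02, 0.58] [-0.01, 0.76, 0.03, 0.57] [-0.01, 0.94, 0.04, 0.47]  | s 0.17 [ 0.507 -0.061] 66.9
[-0.0, 0.19, -0.0, -0.21] [-0.0, 0.38, -0.01, -0.54] [-0.01, 0.57, -0.02, -1.0] [-0.01, 0.75, -0.04, -1.6] [-0.01, 0.94, -0.07, -2.36]  | s 0.227 [ 0.525 -0.007] 78.7
[-0.0, 0.19, -0.01, -0.91] [-0.0, 0.38, -0.03, -1.9] [-0.01, 0.56, -0.07, -2.83] [-0.01, 0.74, -0.12, -3.5] [-0.01, 0.92, -0.18, -3.66]  | s 0.284 [0.525 0.049] 97.0
[-0.0, 0.19, 0.0, 0.0] [-0.0, 0.38, 0.0, 0.0] [-0.01, 0.57, 0.0, 0.0] [-0.01, 0.76, 0.0, 0.0] [-0.01, 0.94, 0.0, 0.0]  | s 0.34 [0.518 0.106] 97.0
```

{"fn": "step_arm", "kwargs": {"increments": [0,0.19,0,0,1,-0.01,0.38,0,0,1,-0.01,0.57,0,0.5,1,-0.01,0.76,0.02,1.4,1,-0.01,0.94,0.05,2.4,1]}}

```text
t: 5.35
tcp_pos: [0.4709, -0.1672, 0.1242]
tool_rot: [0.01, 0.705, -0.018, 0.709]
force: [-0.6, -1.0, 4.5]
finger_gap: 0.17
```

{"fn": "step_arm", "kwargs": {"increments": [0,0.19,0.01,1.0,1,0,0.38,0.03,1.9,1,-0.01,0.56,0.07,2.7,1,-0.01,0.74,0.12,3.3,1,-0.01,0.92,0.18,3.7,1]}}

```text
t: 5.98
tcp_pos: [0.4825, -0.1114, 0.1242]
tool_rot: [0.124, 0.694, -0.132, 0.697]
force: [-2.3, -1.8, 5.2]
finger_gap: 0.172
```

Run:
```python
from h import *
s=sense();R=Ro.from_quat(s['tool_rot']).as_matrix();print(s['t'],s['tcp_pos'],np.degrees(np.arctan2(R[1,1],R[0,1])),s['force'],s['ft_torque'],R[2])
p=np.load('plan.npz');i=np.argmin(np.linalg.norm(p['X']-s['tcp_pos'][:2],axis=1));s0=p['S'][i];print(s0,p['X'][i],p['H'][i])
rows(p['S'],p['X'],p['H'],s0,s,4,.34/30)
im=snapshot('wrist');cv2.imwrite('pics/w4.png',im)
```

```text
5.975 [ 0.48251848 -0.11143527  0.12419325] 69.1570132640957 [-2.33000237 -1.81185751  5.15908049] [-0.22842917  0.29066672 -0.0137186 ] [-0.99993468 -0.00969392  0.00605562]
0.11412346233039881 [ 0.48474849 -0.11229867] 69.11310509442868
[-0.0, 0.19, 0.04, 0.31] [-0.0, 0.38, 0.05, 0.49] [-0.01, 0.57, 0.06, 0.57] [-0.01, 0.76, 0.07, 0.56] [-0.01, 0.94, 0.08, 0.44]  | s 0.171 [ 0.507 -0.06 ] 66.9
[-0.0, 0.19, -0.0, -0.22] [-0.0, 0.38, -0.01, -0.55] [-0.01, 0.57, -0.02, -1.01] [-0.01, 0.75, -0.04, -1.63] [-0.01, 0.94, -0.08, -2.39]  | s 0.227 [ 0.525 -0.007] 78.9
[-0.0, 0.19, -0.01, -0.91] [-0.0, 0.38, -0.03, -1.9] [-0.01, 0.56, -0.07, -2.83] [-0.01, 0.74, -0.12, -3.47] [-0.01, 0.92, -0.18, -3.62]  | s 0.284 [0.525 0.05 ] 97.0
[-0.0, 0.19, 0.0, 0.0] [-0.0, 0.38, 0.0, 0.0] [-0.0, 0.57, 0.0, 0.0] [-0.01, 0.76, 0.0, 0.0] [-0.01, 0.94, 0.0, 0.0]  | s 0.34 [0.518 0.106] 97.0
```

View pics/w4.png

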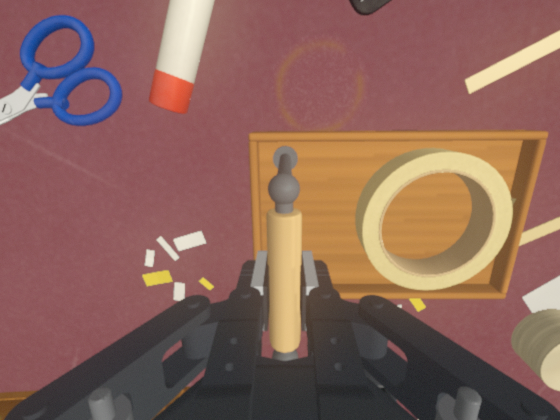

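Halfway round the curve, the tray edges are square with the gripper (rim rows 135 and 295 are level) and the tape roll is still aboard. I'll replan the remainder from the pose I actually reached.

Run:
```python
from h import *
s=sense()
for L1,T in((.06,.15),(.06,.18),(.055,.18)):
    pl=plan(s['tcp_pos'][:2],69.2,.002,L1,T);print(L1,T,pl[0][-1],abs(np.gradient(np.radians(pl[2]),pl[0])).max(),pl[2].min())
pl=plan(s['tcp_pos'][:2],69.2,.002,.06,.18);np.savez('plan.npz',S=pl[0],X=pl[1],H=pl[2])
rows(*pl,0,s,4,pl[0][-1]/20)
```

```text
0.06 0.15 0.22442815550570333 8.5204939608127 65.69845090199122
0.06 0.18 0.22531265116534552 9.820508084206267 63.01255763309916
0.055 0.18 0.22477263582006227 8.692533662333517 64.48001857536443
[-0.0, 0.19, 0.0, 0.06] [-0.0, 0.38, 0.0, 0.31] [-0.01, 0.56, 0.01, 0.64] [-0.01, 0.75, 0.02, 0.97] [-0.01, 0.94, 0.04, 1.18]  | s 0.056 [ 0.505 -0.058] 63.2
[-0.0, 0.19, 0.0, -0.0] [-0.0, 0.38, -0.0, -0.32] [-0.0, 0.56, -0.01, -1.02] [-0.01, 0.75, -0.04, -2.06] [-0.01, 0.93, -0.08, -3.3]  | s 0.113 [ 0.526 -0.006] 79.7
[-0.0, 0.19, -0.01, -1.22] [-0.0, 0.37, -0.04, -2.23] [-0.0, 0.56, -0.08, -2.96] [-0.01, 0.74, -0.13, -3.38] [-0.01, 0.92, -0.19, -3.46]  | s 0.169 [0.525 0.05 ] 97.0
[-0.0, 0.19, 0.0, 0.0] [-0.0, 0.38, 0.0, 0.0] [-0.0, 0.56, 0.0, 0.0] [-0.01, 0.75, 0.0, 0.0] [-0.01, 0.94, 0.0, 0.0]  | s 0.225 [0.518 0.106] 97.0
```

{"fn": "step_arm", "kwargs": {"increments": [0,0.19,0,0.1,1,0,0.38,0,0.3,1,-0.01,0.56,0.01,0.65,1,-0.01,0.75,0.02,1.0,1,-0.01,0.94,0.04,1.2,1]}}

```text
t: 6.65
tcp_pos: [0.5049, -0.0577, 0.1242]
tool_rot: [0.161, 0.686, -0.168, 0.689]
force: [0.7, -1.4, 3.7]
finger_gap: 0.173
```

```bash
cat > nx.py <<'E'
from h import *
import sys
s=sense();R=Ro.from_quat(s['tool_rot']).as_matrix();h=np.degrees(np.arctan2(R[1,1],R[0,1]));print(s['t'],s['tcp_pos'],h,s['force'])
L1,T,n=float(sys.argv[1]),float(sys.argv[2]),int(sys.argv[3])
pl=plan(s['tcp_pos'][:2],h,.0005,L1,T);print(pl[0][-1],abs(np.gradient(np.radians(pl[2]),pl[0])).max(),pl[2].min(),pl[2].max())
rows(*pl,0,s,n,pl[0][-1]/5/n)
E
python3 nx.py .058 .11 3; python3 nx.py .058 .13 3
```

```text
6.65 [ 0.50494065 -0.0576725   0.12423787] 63.08509077937364 [ 0.68486576 -1.44136978  3.71548926]
0.16796124473240265 8.251096808759257 63.08509077937364 97.00000000000011
[-0.0, 0.19, -0.0, -0.15] [-0.0, 0.37, -0.01, -0.59] [-0.01, 0.56, -0.02, -1.27] [-0.01, 0.74, -0.05, -2.15] [-0.01, 0.92, -0.09, -3.16]  | s 0.056 [ 0.525 -0.006] 78.9
[-0.0, 0.19, -0.01, -1.05] [-0.0, 0.37, -0.03, -2.06] [-0.0, 0.55, -0.07, -2.9] [-0.01, 0.73, -0.13, -3.46] [-0.01, 0.91, -0.18, -3.62]  | s 0.112 [0.525 0.05 ] 97.0
[-0.0, 0.19, 0.0, 0.0] [-0.0, 0.37, 0.0, 0.0] [-0.0, 0.56, 0.0, 0.0] [-0.01, 0.75, 0.0, 0.0] [-0.01, 0.93, 0.0, 0.0]  | s 0.168 [0.518 0.106] 97.0
6.65 [ 0.50494065 -0.0576725   0.12423787] 63.08509077937364 [ 0.68486576 -1.44136978  3.71548926]
0.16863818932158875 13.479428246281259 63.08509077937364 97.0
[-0.0, 0.19, -0.0, -0.03] [-0.0, 0.38, -0.0, -0.18] [-0.01, 0.56, -0.01, -0.61] [-0.01, 0.75, -0.02, -1.57] [-0.01, 0.93, -0.06, -3.12]  | s 0.056 [ 0.527 -0.006] 78.7
[-0.0, 0.19, -0.01, -1.64] [-0.0, 0.37, -0.05, -2.76] [-0.0, 0.55, -0.1, -3.35] [-0.01, 0.73, -0.16, -3.6] [-0.01, 0.91, -0.22, -3.66]  | s 0.112 [0.525 0.05 ] 97.0
[-0.0, 0.19, 0.0, 0.0] [-0.0, 0.38, 0.0, 0.0] [-0.0, 0.56, 0.0, 0.0] [-0.01, 0.75, 0.0, 0.0] [-0.01, 0.94, 0.0, 0.0]  | s 0.169 [0.518 0.106] 97.0
```

{"fn": "step_arm", "kwargs": {"increments": [0,0.19,0,-0.15,1,0,0.37,-0.01,-0.6,1,-0.01,0.56,-0.03,-1.3,1,-0.01,0.74,-0.06,-2.2,1,-0.01,0.92,-0.1,-3.2,1]}}

```text
t: 7.28
tcp_pos: [0.525, -0.005, 0.1243]
tool_rot: [0.063, 0.703, -0.069, 0.705]
force: [0.8, -0.8, 3.7]
finger_gap: 0.175
```

```bash
python3 nx.py .058 .06 2;python3 nx.py .055 .06 2
```

```text
7.275 [ 0.52504771 -0.00504962  0.12425083] 79.30118212828873 [ 0.76276681 -0.76899408  3.69672527]
0.11147543408011819 13.902849352511112 79.30118212828873 97.20638346661761
[-0.0, 0.19, -0.0, -0.42] [-0.0, 0.37, -0.02, -1.82] [-0.01, 0.55, -0.06, -3.27] [-0.01, 0.73, -0.12, -3.58] [-0.01, 0.91, -0.17, -3.54]  | s 0.056 [0.525 0.05 ] 97.0
[-0.0, 0.19, 0.0, 0.0] [-0.0, 0.37, 0.0, 0.0] [-0.0, 0.56, 0.0, 0.0] [-0.01, 0.74, 0.0, 0.0] [-0.01, 0.93, 0.0, 0.0]  | s 0.111 [0.518 0.106] 97.0
7.275 [ 0.52504771 -0.00504962  0.12425083] 79.30118212828873 [ 0.76276681 -0.76899408  3.69672527]
0.11144847438441718 11.876795120464521 79.30118212828873 97.2004174790782
[-0.0, 0.19, -0.0, -0.52] [-0.0, 0.37, -0.02, -1.86] [-0.01, 0.55, -0.06, -3.14] [-0.01, 0.73, -0.12, -3.57] [-0.01, 0.91, -0.17, -3.54]  | s 0.056 [0.525 0.05 ] 97.0
[-0.0, 0.19, 0.0, 0.0] [-0.0, 0.37, 0.0, 0.0] [-0.0, 0.56, 0.0, 0.0] [-0.01, 0.74, 0.0, 0.0] [-0.01, 0.93, 0.0, 0.0]  | s 0.111 [0.518 0.106] 97.0
```

{"fn": "step_arm", "kwargs": {"increments": [0,0.19,-0.01,-0.8,1,0,0.37,-0.03,-2.0,1,-0.01,0.55,-0.07,-3.1,1,-0.01,0.73,-0.12,-3.55,1,-0.01,0.91,-0.18,-3.55,1]}}

```text
t: 7.9
tcp_pos: [0.5248, 0.0512, 0.1243]
tool_rot: [-0.047, 0.705, 0.04, 0.707]
force: [1.3, -1.5, 2.0]
finger_gap: 0.174
```

```bash
python3 nx.py .03 .025 1
python3 - <<'E'
from h import *
s=sense();print(inc(s,(*P1,.1243),97));R=Ro.from_quat(s['tool_rot']).as_matrix()
w=camera_model('wrist');im=snapshot('wrist');cv2.imwrite('pics/w5.png',im);np.save('w5.npy',w,allow_pickle=True)
im=snapshot('scene');cv2.imwrite('pics/s5.png',im)
E
```

```text
7.9 [0.52480901 0.05123683 0.12430182] 97.05180928573628 [ 1.288865   -1.49485936  2.0140856 ]
0.05477560673680255 0.2621883684769273 96.9999999999999 97.12952614195017
[-0.0, 0.18, -0.0, -0.02] [-0.0, 0.36, -0.0, 0.01] [-0.01, 0.55, -0.0, 0.01] [-0.01, 0.73, 0.0, 0.01] [-0.01, 0.91, 0.0, 0.01]  | s 0.055 [0.518 0.106] 97.0
[-0.009  0.913  0.     0.011]
```

View pics/w5.png

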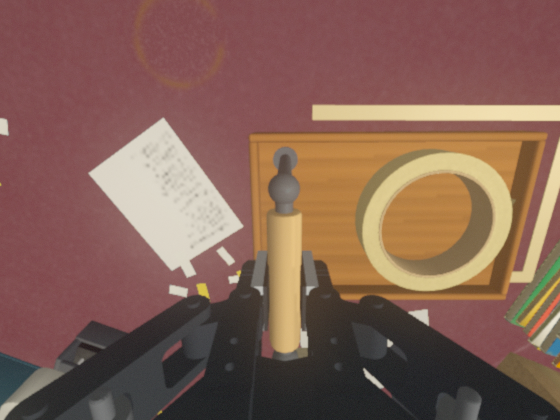

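The caddy is in line with the bay. I'll check its lateral centring from the tray rim and the tape edges before the last 55 mm.

Run:
```python
from h import *
w=np.load('w5.npy',allow_pickle=True).item();s=sense()
N=np.array([np.sin(np.radians(97)),-np.cos(np.radians(97)),0]) # right
F=np.array([*u(97),0]);mid=np.array([.509,.18,0])
def rel(uv,z): 
    d=cast(w,uv,z)-mid;return np.c_[d@F,d@N].round(4)
print('tcp',(s['tcp_pos']-mid)@F,(s['tcp_pos']-mid)@N)
print('tape left inner/outer',rel([(320,105),(320,121),(550,106),(550,121)],0).tolist())
print('tape right far end',rel([(520,272),(520,284)],0).tolist())
print('tray rim left outer',rel([(251,133),(545,133)],.062).tolist(),'right front',rel([(510,301),(260,299)],.062).tolist())
print('knob left',rel([(283,190)],.142))
S=camera_model('scene');im=cv2.imread('pics/s5.png');cv2.imwrite('pics/s5c.png',cv2.resize(im[130:300,150:350],(800,600*850//750)[:2] if 0 else (700,595),interpolation=cv2.INTER_CUBIC))
```

```text
tcp -0.1286708542751022 -0.00015625135702834172
tape left inner/outer [[-0.1004, -0.0854], [-0.0999, -0.0724], [0.0942, -0.0845], [0.0975, -0.0724]]
tape right far end [[0.1071, 0.0737], [0.1104, 0.0875]]
tray rim left outer [[-0.1526, -0.0657], [0.044, -0.0658]] right front [[0.0509, 0.0649], [-0.1498, 0.0645]]
knob left [[-0.1298 -0.0462]]
```

View pics/s5c.png

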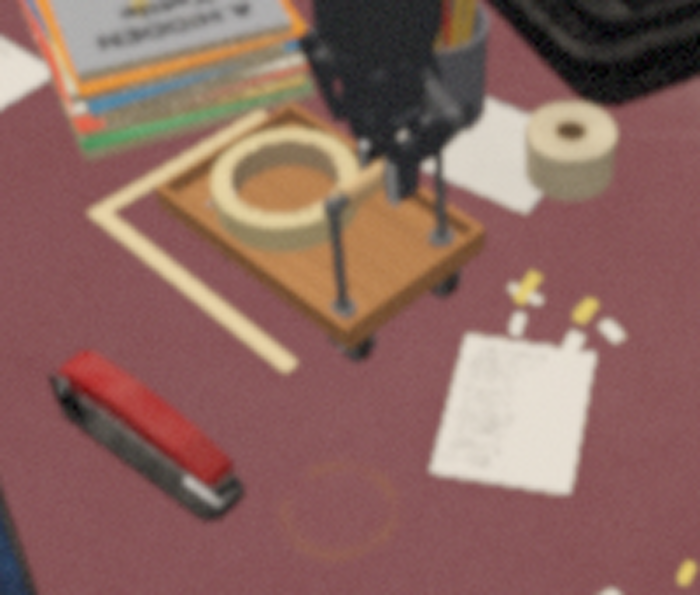

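Lateral centring is good: rim at −65.7 and +64.8 mm, tape inner edge at −72.4 and about +73.7 mm. Heading matches too. Final straight run.

{"fn": "step_arm", "kwargs": {"increments": [0,0.22,0,0,1,0,0.44,0,0,1,-0.01,0.66,0,0,1,-0.01,0.83,0,0,1,-0.01,0.91,0,0,1]}}

```text
t: 8.62
tcp_pos: [0.5173, 0.1074, 0.1243]
tool_rot: [-0.047, 0.705, 0.041, 0.706]
force: [-0.6, -1.5, 2.2]
finger_gap: 0.174
```

Run:
```python
from h import *
w=camera_model('wrist');s=sense();im=snapshot('wrist');cv2.imwrite('pics/w6.png',im)
R=Ro.from_quat(s['tool_rot']).as_matrix();print(s['t'],s['tcp_pos'],np.degrees(np.arctan2(R[1,1],R[0,1])),s['force'],inc(s,(*P1,.1243),97))
```

```text
8.625 [0.51728863 0.1074094  0.12428559] 97.11739649627627 [-0.5902593  -1.50742339  2.20334957] [ 0.    -0.032  0.01   0.024]
```

View pics/w6.png

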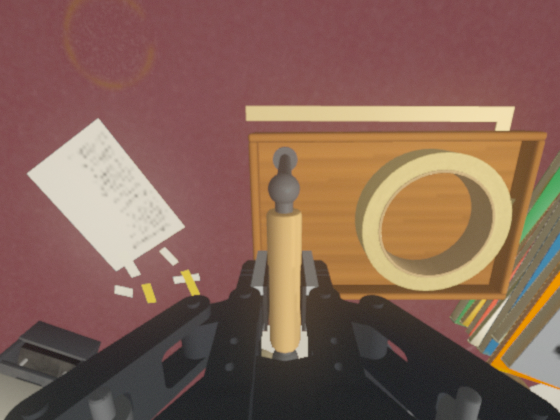

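{"fn": "step_arm", "kwargs": {"increments": [0,0,0,0,0.85,0,0,0,0,0.7,0,0,0,0,0.4,0,0,0,0,0.1,0,0,0,0,0]}}

```text
t: 9.3
tcp_pos: [0.517, 0.1076, 0.1241]
tool_rot: [-0.046, 0.705, 0.041, 0.706]
force: [-1.1, -0.4, -0.4]
finger_gap: 0.919
```

{"fn": "step_arm", "kwargs": {"increments": [0,0,0,0,0,-0.3,0,0,0,0,-0.8,0,0,0,0,-1.4,0,0,0,0,-2.0,0,0,0,0]}}

```text
t: 9.93
tcp_pos: [0.5165, 0.1085, 0.2451]
tool_rot: [-0.046, 0.706, 0.041, 0.706]
force: [1.0, -0.6, -0.3]
finger_gap: 1.0
```

{"fn": "step_arm", "kwargs": {"increments": [0,-0.6,0,0,0,0,-1.2,0,0,0,0,-1.8,0,0,0,0,-2.4,0,0,0,0,-2.4,0,0,0]}}

```text
t: 10.55
tcp_pos: [0.5348, -0.0366, 0.2462]
tool_rot: [-0.045, 0.705, 0.039, 0.706]
force: [-0.9, -0.2, -0.2]
finger_gap: 1.0
```

Run:
```python
from h import *
w=camera_model('wrist');s=sense();im=snapshot('wrist');cv2.imwrite('pics/w7.png',im);np.save('w7.npy',w,allow_pickle=True)
cv2.imwrite('pics/d7.png',snapshot('side'))
print(s['t'],s['tcp_pos'],s['force'],s['finger_gap'])
```

```text
10.55 [ 0.53479173 -0.03659274  0.24623305] [-0.89411708 -0.24029176 -0.15855134] 1.0002878318344506
```

View pics/w7.png

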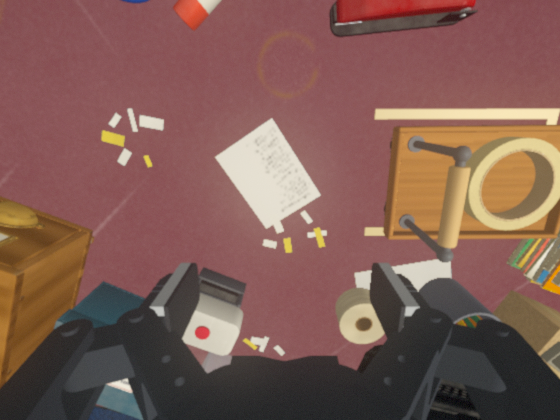

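Run:
```python
from h import *
w=np.load('w7.npy',allow_pickle=True).item()
N=np.array([np.sin(np.radians(97)),-np.cos(np.radians(97)),0]);F=np.array([*u(97),0]);mid=np.array([.509,.18,0])
def rel(uv,z): 
    d=cast(w,uv,z)-mid;return np.c_[d@F,d@N].round(4).tolist()
print('knobs (want -.075,+-.046)',rel([(463,154),(444.5,256)],.142))
print('rear rim corners (want -.1,+-.065)',rel([(396,127),(387,238)],.062))
print('tape open ends (want -.1075)',rel([(375,114),(365,231.5)],0))
```

```text
knobs (want -.075,+-.046) [[-0.0712, -0.0471], [-0.0715, 0.0459]]
rear rim corners (want -.1,+-.065) [[-0.1003, -0.0658], [-0.0968, 0.0623]]
tape open ends (want -.1075) [[-0.1063, -0.0792], [-0.1062, 0.0789]]
```

View pics/d7.png

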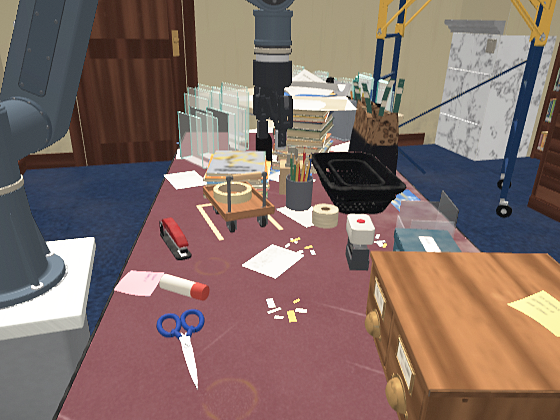

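```bash
python3 -c "
from station import *
print(sign_off())"
```

```text
the job is handed in; nothing more can be done
None
```

The caddy is parked in the bay, front end towards the closed end, released and handed in at about 10.6 s of the 45 s allowed.

I gripped the push handle and rolled the caddy about 110 mm straight ahead. I then steered it through an S-curve, ran the last 55 mm or so straight into the bay, opened the gripper and backed the arm clear. The tool height stayed within about 0.2 mm while gripping, so the caddy was not lifted, and the tape roll stayed aboard.

What the last checks showed:
- **Centring across the bay:** within about 1 mm; one rear rim corner read 3 mm off.
- **Squareness:** the two handle ends agree with the bay's direction to within about 0.5°. The rear rim corners were picked by eye, and differ by 3.5 mm fore and aft.
- **Depth:** the caddy sits about 2 to 4 mm too far in. I left it there, because rolling back would have swung the castors out of line.
- **Castors:** I could not see them under the tray. I expect them to be trailing to within about 2°, judging from the straight run at the end.

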